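Centre the wobbly swab canister on its stand

TASK

The chrome swab canister has been bumped off-centre on its little blue stand and overhangs the edge, wobbling on its domed bottom. With light fingertip taps low on its side, push it back until it stands upright in the middle of the stand, an even rim of blue showing all round. Do not pinch, lift or topple it, and leave the stand, the other things on the shelf and the light switch as they are.

Things in the scene. Friction and masses are not known exactly. Their poses are not given: they have to be found in the camera images.
- canister: Closed chrome cylinder, 64 mm diameter, 66 mm high, about 0.16 kg, loose on the stand. Origin: centre of its underside; z up. Bottom domed: flat only within 32 mm diameter, rising 2.7 mm to the wall, so it rocks up to 0.18 rad. Wall straight 5 to 64 mm up. Friction about 0.6: pushed under 20 mm above the stand's top it slides (about 1 N) and stays where the push stops; higher up it tips.
- stand: Round blue ceramic stand, flat top 84 mm in diameter and 30 mm above the origin, foot 68 mm in diameter, about 0.35 kg, loose on the shelf. Origin: centre of its underside; z up. Alike from all sides. With the canister centred, a 10 mm ring of the top shows all round. The canister starts 16 to 23 mm off-centre, in any direction.
- shelf: White plastic shelf, fixed, 240 mm deep (its x) and 760 mm long (its y), upper face 60 mm above the work surface; origin under its centre at work-surface height; a lip 14 mm high along its far (+x) edge. Its place and yaw vary a little.
- tub: Orange plastic tub with hair ties, open, 72 mm in diameter, 38 mm high, on the shelf, loose and light. Origin: centre of its underside. Leave alone. It, the ring dish and the stand may stand in any order along the shelf, about 200 mm apart.
- ring_dish: White ceramic ring dish, 88 mm in diameter, rim 14 mm high, with a cone 42 mm high in the middle carrying a ring; loose on the shelf. Origin: centre of its underside. Leave alone.
- tweezers: Steel tweezers lying on edge, about 100 mm long (along their x), 16 mm across, 8 mm high, loose on the shelf between two of the other things. Origin: middle of the underside. Leave alone.
- light_switch (a joint): Toggle switch for the mirror light, on a grey housing 18 mm high near the +y end of the shelf; the steel bat stands about 25 mm above the housing. Value 0 rad as it starts, up to 0.76 when flipped. Leave alone.

How it is judged:
By the outcome, as a careful person would: the job done as asked, in the order asked, and still so for the second after the job is handed in, with the robot touching nothing.
It also fails if it takes over 45 s, if anything falls off the work surface, if the arm or the gripper's body presses on something with over 40 N, if the wrist force passes 120 N, or if a joint passes its speed limit or range.

ROBOT

A 6-joint arm with a two-finger parallel gripper is mounted at the origin on the work surface. World frame = base frame: x ahead of the robot, y to its left, z up, the work surface at z = 0. Lengths are in m, angles in rad, forces in N, time in s.
With the tool pointing down it reaches from about 0.2 to 0.875 m from the base axis. Payload 3.4 kg.
Tool frame: the origin (TCP) lies at the very end of the fingers, on their centre line; the grasp point (between the pads) lies 19 mm behind it; z points along the fingers, y is the line along which they close (so a half turn about z gives the same grasp; the last joint's range is limited). The gripper opens to 94 mm and grips with 3 to 60 N. Pads are 16 mm wide; open, the fingers measure 119 mm over their backs; the gripper's body (75 mm by 177 mm) begins 78 mm behind the grasp point.
Start: joints at [1.077, 0.276, 1.505, -0, 1.361, -0.121], TCP at [0.209, 0.536, 0.205] pointing down, gripper open.
Joint ranges: [-2.89, 2.89], [-0.75, 2.08], [0.22, 2.7], [-1.18, 4.32], [0.11, 2.71], [-2.7, 2.7]. Speed limits (rad/s): [2.57, 2.57, 3.14, 3.14, 3.14, 3.14].

INTERFACE

Orientations are given as a unit quaternion [x, y, z, w].
In Python, from station import sensors, vision, order gives the robot as it stands.
- The arm moves only by the tool carry_out, never from a script. Its argument "targets" is a list of rows, each a list of 3 entries, a list of its own where there are three numbers: the finger opening in mm, from 0 to 94, then the shift along the tool's x, y, z in mm, then the turn about the tool's z in degrees. A call has 1 to 12 rows; each row is the pose to reach, as a shift and turn from the pose commanded when the call began, along the tool's axes at that moment; what a row does not reach only later rows make up. A row lasts 1/8 s, in which the tool goes at most 62.5 mm and 10.7 degrees, less where a joint would pass 70% of its speed; a pose out of reach is approached as far as the arm can. A call with a gripper value outside its range is refused whole. The fingers move at their own pace and stop on an object; "newtons" is the grip in N (left out, the last holds). Time passes only in rows, so rows that repeat a pose let the fingers close. It gives the time, the measured TCP pose, the force, the opening and the grip force at its end, in the units of the state.
- sensors.sense(): the state, without advancing time (a new reading comes with each control period).
- vision.grab_frame(name): name is "scene" or "side" or "wrist"; returns a dict with "img" (420x560x3 uint8, red, green, blue), "range_z" (420x560 float32, m along the optical axis (not along the pixel's ray), 0 where there is no reading), "vertical_fov" (degrees; the focal length in pixels is half the picture's height over the tangent of half this angle, whatever the lens; pixels are square), "cx", "cy" (the principal point, pixels), "eye" and "attitude" of the camera in the world. Camera axes: x right, y down, z forward; pixel columns grow to the right and rows downward; lengths in m; the calibration is good to about 2 mm. The wrist camera is an equidistant fisheye: a pixel r from the principal point sees the ray r / f radians off the axis. A picture is of the moment at which its call begins.
- order.close_job(): hands the job in; it is judged then, once.
The state is a dict: "time_s": time; "q": joint angles; "joint_velocities": joint speeds; "joint_efforts": joint torques, N m; "tool_pos": TCP position; "tool_rot": TCP orientation; "wrist_force": force on the tool from outside, world axes, zero at the start; "torque": the same for the moment, N m; "gripper_width": finger opening in m; "grasp_force": force on a finger pad.
Only numpy, scipy, OpenCV 4.12 (cv2) and the standard library are available. Lean on these libraries where they do the work, as an engineer would, in place of code of your own. Each camera call takes 0.05 s, during which the arm holds its last target. There are 200 camera calls.

## Working session

There is one attempt and no reset: what is moved stays moved. The work goes in short steps, Python scripts to look and compute and a tool call to move; the robot and the scene stay as the last step left them, time stands still between calls to the robot, and variables do not carry over. Pictures are saved under pics/ and viewed, at most 10 in all, crops included, and the job is handed in when it is done.

Besides the shell and the picture viewer there is one more tool, called after "Emit:" by a JSON object that holds its "api" and its "payload", one argument or row to a line. carry_out: Moves the arm, as the interface text tells. Its arguments: {"type":"object","properties":{"targets":{"type":"array"},"newtons":{"type":"number"}},"required":["targets"]}

```bash
mkdir -p pics
cat > h.py <<'E'
import numpy as np, cv2
from scipy.spatial.transform import Rotation as R
from station import sensors, vision, order
def grab(n):
    f=vision.grab_frame(n); return f
def cloud(f):
    h=f["img"].shape[0]; w=f["img"].shape[1]
    fl=h/2/np.tan(np.radians(f["vertical_fov"])/2)
    v,u=np.mgrid[:h,:w]; z=f["range_z"]
    P=np.stack([(u-f["cx"])/fl*z,(v-f["cy"])/fl*z,z],-1)
    a=np.array(f["attitude"],float)
    M=a if a.shape==(3,3) else R.from_quat(a).as_matrix()
    return P@M.T+np.array(f["eye"])
def save(n,img): cv2.imwrite("pics/"+n,img[:,:,::-1])
E
python3 - <<'E'
from h import *
s=sensors.sense(); print(s["tool_pos"],s["tool_rot"],s["time_s"])
for n in("scene","side"):
    f=grab(n); np.savez(n+".npz",**f); print(n,f["eye"],f["attitude"],f["vertical_fov"],f["cx"],f["cy"]); save(n+"0.png",f["img"])
E
```

```text
[0.20915125 0.53500728 0.20460756] [ 1.85319471e-01  9.82677917e-01 -8.50452677e-04 -2.86796799e-04] 0.0
scene [0.91295359 0.55576316 0.87099138] [ 0.29783985  0.90123327 -0.29931707 -0.09736171] 53.60267278995849 276.0691043434677 207.65134507317515
side [ 0.43346396 -0.56510545  0.59669503] [ 0.88465009 -0.08642007  0.0489415  -0.45555519] 53.464623016795706 283.67002582453034 208.0307133286467
```

View pics/scene0.png

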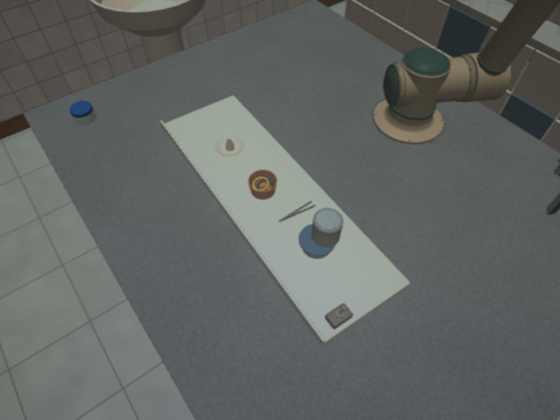

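View pics/side0.png

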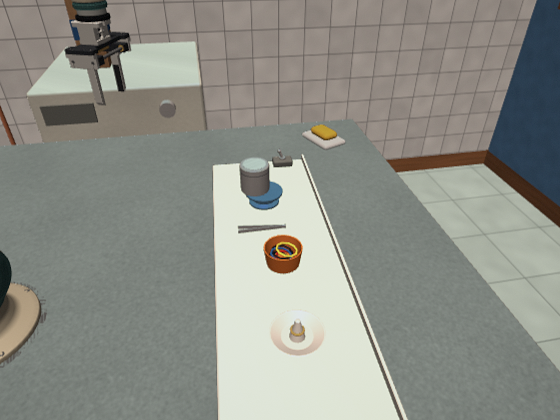

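The scene view shows the canister top at (327,220), hanging toward the robot side of the stand (318,242). The tweezers are at (297,212), the tub at (262,184) and the switch at (339,315). Next I'll measure.

```bash
cat >> h.py <<'E'
from scipy.optimize import least_squares
def fitcirc(p,r):
    """outer-edge circle, fixed radius"""
    return least_squares(lambda c:np.hypot(*(p-c[:2]).T)-r,p.mean(0),loss="soft_l1",f_scale=.002).x
def masks(f):
    P=cloud(f); hsv=cv2.cvtColor(f["img"],cv2.COLOR_RGB2HSV)
    ok=f["range_z"]>0
    blue=(hsv[...,0]>95)&(hsv[...,0]<120)&(hsv[...,1]>90)&ok&(abs(P[...,2]-.09)<.008)
    return P,blue,hsv
E
python3 - <<'E'
from h import *
for n in("scene","side"):
    f=dict(np.load(n+".npz")); P,blue,hsv=masks(f)
    roi=np.zeros(blue.shape,bool)
    if n=="scene": roi[195:265,290:350]=1
    else: roi[150:215,230:295]=1
    b=P[blue&roi]; print(n,len(b),b.min(0),b.max(0),np.median(b[:,2]))
    # hull points -> outer circle
    # outer arc: minimal circle fit by hull far from canister
    t=P[roi&(P[...,2]>.145)&(P[...,2]<.18)]; print("top",len(t),t.mean(0),t.min(0),t.max(0))
    A=np.c_[t[:,:2],np.ones(len(t))]; print("plane",np.linalg.lstsq(A,t[:,2],rcond=None)[0])
    hull=cv2.convexHull((b[:,:2]*1e4).astype(np.float32)).reshape(-1,2)/1e4
    c=fitcirc(hull,.042); print("stand",c, "res",np.round((np.hypot(*(hull-c).T)-.042)*1e3,1))
    hull=cv2.convexHull((t[:,:2]*1e4).astype(np.float32)).reshape(-1,2)/1e4
    c=fitcirc(hull,.032); print("can top",c)
    big=cv2.resize(f["img"][150:280,240:400] if n=="scene" else f["img"][130:230,210:340],None,fx=4,fy=4,interpolation=cv2.INTER_CUBIC); save(n+"c.png",big)
f=dict(np.load("scene.npz"));P=cloud(f)
for k,(u,v) in dict(tub=(262,184),dish=(230,146),tw1=(281,219),tw2=(313,204),sw=(339,315),c1=(408,282),c2=(324,340),c3=(235,97),c4=(163,122)).items(): print(k,P[v,u].round(3))
E
```

```text
scene 36 [0.53851672 0.17411623 0.08810435] [0.58413005 0.24816711 0.09331054] 0.09021688753441115
top 657 [0.53036989 0.21858788 0.15565444] [0.49588109 0.18439558 0.14550427] [0.55989471 0.24746997 0.15938439]
plane [-0.04083623 -0.03260954  0.1844408 ]
stand [0.5417753  0.21096203] res [ 1.   0.4 -3.2 -3.1 -5.4 -6.3 -4.4 -1.8 -1.1  0.1  0.7  1.1]
can top [0.5277004  0.21656487]
side 334 [0.50845769 0.16343503 0.08304779] [0.58754269 0.24039667 0.09302942] 0.08908624558729533
top 450 [0.52709772 0.2047624  0.15394262] [0.49672684 0.17962205 0.14522371] [0.55936534 0.24375714 0.15776983]
plane [0.01639681 0.08586747 0.12771747]
stand [0.54590052 0.20585656] res [-0.2  0.4  0.6  0.2 -2.2 -2.4 -0.2  1.2 -0.8 -0.8  0.5  0.8  0.3  0.1
 -0.4 -0.2 -1.4]
can top [0.52807566 0.21096444]
tub [ 0.54  -0.011  0.063]
dish [ 0.54  -0.159  0.078]
tw1 [0.57  0.108 0.069]
tw2 [0.477 0.115 0.062]
sw [0.623 0.37  0.083]
c1 [0.447 0.398 0.061]
c2 [0.677 0.389 0.076]
c3 [ 0.407 -0.34   0.062]
c4 [ 0.638 -0.356  0.074]
```

View pics/scenec.png

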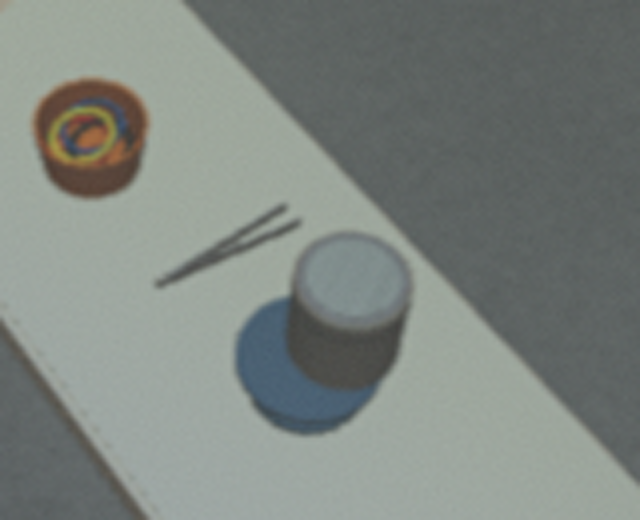

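```bash
cat >> h.py <<'E'
def measure(f,c0,rad=.075):
    """stand centre from blue top's outer rim; can top centre; both near c0"""
    P=cloud(f); hsv=cv2.cvtColor(f["img"],cv2.COLOR_RGB2HSV)
    near=(np.hypot(P[...,0]-c0[0],P[...,1]-c0[1])<rad)&(f["range_z"]>0)
    b=P[near&(hsv[...,0]>95)&(hsv[...,0]<125)&(hsv[...,1]>70)&(abs(P[...,2]-.09)<.006)][:,:2]
    # smallest circle of fixed radius: points outside cost much, hull pts pulled to rim
    def hullfit(p,r):
        h=cv2.convexHull((p*1e4).astype(np.float32)).reshape(-1,2)/1e4
        c=p.mean(0)
        for _ in range(10):
            d=np.hypot(*(h-c).T)-r; k=abs(d)<.004 if _>3 else np.ones(len(h),bool)
            c=least_squares(lambda c:np.hypot(*(h[k]-c).T)-r,c,loss="soft_l1",f_scale=.001).x
        return c,k.sum()
    t=P[near&(P[...,2]>.15)&(P[...,2]<.175)][:,:2]
    return len(b),hullfit(b,.042),len(t),hullfit(t,.032)
E
python3 - <<'E'
from h import *
for n in("scene","side"): print(n,measure(dict(np.load(n+".npz")),(.54,.21)))
s=sensors.sense(); print(R.from_quat(s["tool_rot"]).as_matrix().round(4))
E
```

```text
scene (412, (array([0.54465812, 0.21285786]), np.int64(17)), 617, (array([0.52738191, 0.21649198]), np.int64(28)))
side (348, (array([0.54596209, 0.20593164]), np.int64(17)), 385, (array([0.52804189, 0.21158242]), np.int64(24)))
[[-9.313e-01  3.642e-01 -7.000e-04]
 [ 3.642e-01  9.313e-01 -1.400e-03]
 [ 2.000e-04 -1.600e-03 -1.000e+00]]
```

Emit:
{"api": "carry_out", "payload": {
  "targets": [
    [24,[-55,-31,0],0],
    [24,[-110,-62,0],-3],
    [24,[-165,-93,0],-6.7],
    [24,[-220,-124,0],-6.7],
    [24,[-275,-155,0],-6.7],
    [24,[-315,-178,0],-6.7],
    [24,[-339,-192,0],-6.7],
    [24,[-339,-192,0],-6.7],
    [24,[-339,-192,0],-6.7]
  ]
}}

```text
time_s: 1.23
tool_pos: [0.4545, 0.2337, 0.2052]
tool_rot: [0.128, 0.992, 0.0, -0.001]
wrist_force: [-0.4, -0.2, 0.2]
gripper_width: 0.024
grasp_force: 0.0
```

Run:
```python
from h import *
s=sensors.sense(); print(s["tool_pos"],R.from_quat(s["tool_rot"]).as_matrix().round(4),s["gripper_width"],s["time_s"],s["wrist_force"])
f=grab("wrist"); np.savez("wrist1.npz",**f); save("wrist1.png",f["img"]); print(f["eye"],f["attitude"],f["vertical_fov"],f["cx"],f["cy"])
for n in("scene","side"): print(n,measure(grab(n),(.54,.21)))
```

```text
[0.45448972 0.23371055 0.20517861] [[-9.674e-01  2.531e-01 -1.200e-03]
 [ 2.531e-01  9.674e-01  5.000e-04]
 [ 1.300e-03  2.000e-04 -1.000e+00]] 0.02399009541141768 1.225 [-0.37599245 -0.19539934  0.17383339]
[0.38573885 0.25150274 0.38410237] [0.78557688 0.60606382 0.07661648 0.09841504] 65.70646984690485 276.76994168943264 210.41641469213184
scene (414, (array([0.54486467, 0.21085775]), np.int64(18)), 617, (array([0.52771134, 0.216237  ]), np.int64(21)))
side (350, (array([0.54642446, 0.20623152]), np.int64(18)), 390, (array([0.52800207, 0.21098638]), np.int64(22)))
```

View pics/wrist1.png

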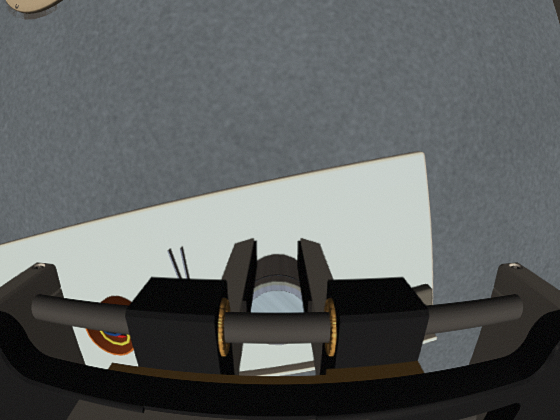

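The wrist view shows the canister (278,290) centred between the fingers, so the push line is right. I'll descend and approach.

Emit:
{"api": "carry_out", "payload": {
  "targets": [
    [24,[0,0,40],0],
    [24,[0,0,80],0],
    [24,[0,0,105],0],
    [24,[0,0,105],0],
    [24,[-15,0,105],0],
    [24,[-26,0,105],0],
    [24,[-32,0,105],0],
    [24,[-32,0,105],0],
    [24,[-32,0,105],0]
  ]
}}

```text
time_s: 2.5
tool_pos: [0.486, 0.2251, 0.1005]
tool_rot: [0.128, 0.992, 0.0, -0.0]
wrist_force: [-0.5, 0.5, -0.6]
gripper_width: 0.024
grasp_force: 0.0
```

Run:
```python
from h import *
s=sensors.sense(); print(s["tool_pos"],s["wrist_force"])
for n in("scene","side"):
    f=grab(n); print(n,measure(f,(.54,.21)))
save("side2.png",cv2.resize(f["img"][120:230,190:330],None,fx=4,fy=4,interpolation=cv2.INTER_CUBIC))
```

```text
[0.4859531  0.22505067 0.10052329] [-0.52394461  0.5311167  -0.58798642]
scene (414, (array([0.54481659, 0.2129513 ]), np.int64(19)), 649, (array([0.52748024, 0.21660646]), np.int64(15)))
side (350, (array([0.54572725, 0.20611673]), np.int64(18)), 430, (array([0.52675938, 0.21088669]), np.int64(16)))
```

View pics/side2.png

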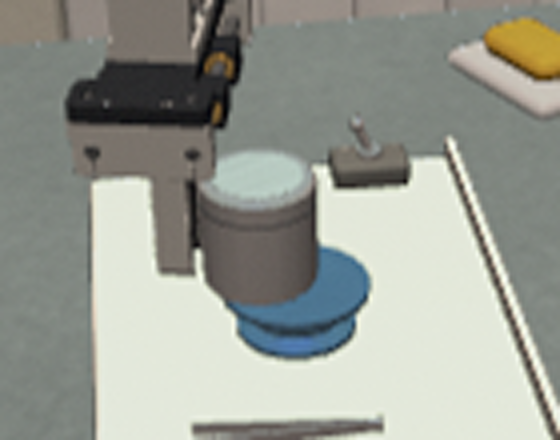

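The side view shows the fingertips low beside the canister wall (195,240), just short of contact. I'll push slowly.

Emit:
{"api": "carry_out", "payload": {
  "targets": [
    [24,[-2,0,0],0],
    [24,[-4,0,0],0],
    [24,[-6,0,0],0],
    [24,[-8,0,0],0],
    [24,[-10,0,0],0],
    [24,[-12,0,0],0],
    [24,[-14,0,0],0],
    [24,[-15,0,0],0],
    [24,[-16,0,0],0],
    [24,[-16,0,0],0]
  ]
}}

```text
time_s: 3.85
tool_pos: [0.5019, 0.221, 0.1005]
tool_rot: [0.128, 0.992, -0.0, 0.0]
wrist_force: [-0.9, 0.0, 0.1]
gripper_width: 0.0242
grasp_force: 0.5
```

Run:
```python
from h import *
s=sensors.sense(); print(s["tool_pos"],s["wrist_force"])
for n in("scene","side"):
    f=grab(n); print(n,measure(f,(.54,.21)))
```

```text
[0.50185439 0.22103975 0.10045612] [-0.91544174  0.00106355  0.10891188]
scene (298, (array([0.54417538, 0.21076207]), np.int64(20)), 622, (array([0.5373054 , 0.21263853]), np.int64(17)))
side (283, (array([0.5465605 , 0.20630197]), np.int64(21)), 418, (array([0.53794908, 0.20749742]), np.int64(17)))
```

Emit:
{"api": "carry_out", "payload": {
  "targets": [
    [24,[-2,0,0],0],
    [24,[-4,0,0],0],
    [24,[-5,0,0],0],
    [24,[-6,0,0],0],
    [24,[-6,0,0],0],
    [24,[0,0,0],0],
    [24,[20,0,0],0],
    [24,[20,0,-60],0],
    [24,[60,0,-110],0],
    [24,[60,0,-110],0],
    [24,[60,0,-110],0]
  ]
}}

```text
time_s: 5.32
tool_pos: [0.4426, 0.2363, 0.2102]
tool_rot: [0.127, 0.992, -0.0, 0.0]
wrist_force: [-0.8, 0.2, 0.0]
gripper_width: 0.0238
grasp_force: 0.0
```

Run:
```python
from h import *
s=sensors.sense(); print(s["tool_pos"],s["wrist_force"])
ims=[]
for n in("scene","side"):
    f=grab(n); np.savez(n+"3.npz",**f); print(n,measure(f,(.54,.21)))
    y,x=(200,275) if n=="scene" else (150,220)
    ims.append(cv2.resize(f["img"][y:y+70,x:x+80],None,fx=5,fy=5,interpolation=cv2.INTER_CUBIC))
save("c3.png",np.hstack(ims))
```

```text
[0.44262451 0.23628642 0.21016339] [-0.84084864  0.17678696  0.03833493]
scene (241, (array([0.54405668, 0.211057  ]), np.int64(15)), 621, (array([0.54407639, 0.21143003]), np.int64(26)))
side (267, (array([0.54657609, 0.20577978]), np.int64(22)), 392, (array([0.5442906 , 0.20672946]), np.int64(25)))
```

View pics/c3.png

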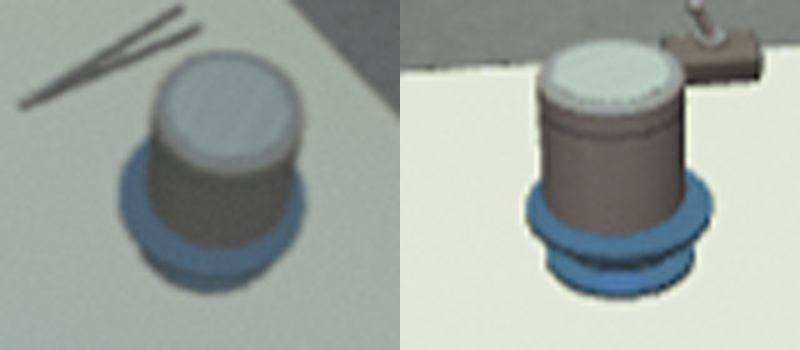

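The canister is nearly centred and still about 1.5–2 mm short on the robot side, with base centre 616 against stand centre 620 in the right half. It needs one more small tap of 2 mm along the same line.

Emit:
{"api": "carry_out", "payload": {
  "targets": [
    [24,[0,0,55],0],
    [24,[0,0,110],0],
    [24,[0,0,110],0],
    [24,[-40,0,110],0],
    [24,[-58,0,110],0],
    [24,[-63,0,110],0],
    [24,[-65,0,110],0],
    [24,[-66,0,110],0],
    [24,[-67,0,110],0],
    [24,[-68,0,110],0],
    [24,[-68,0,110],0],
    [24,[-60,0,110],0]
  ]
}}

```text
time_s: 6.92
tool_pos: [0.5022, 0.2211, 0.1005]
tool_rot: [0.128, 0.992, 0.0, 0.001]
wrist_force: [0.2, -0.1, -0.5]
gripper_width: 0.024
grasp_force: 0.0
```

Emit:
{"api": "carry_out", "payload": {
  "targets": [
    [24,[20,0,0],0],
    [24,[50,0,0],0],
    [24,[70,0,-60],0],
    [24,[120,0,-100],0],
    [24,[160,0,-100],0],
    [24,[160,0,-100],0],
    [24,[160,0,-100],0]
  ]
}}

```text
time_s: 7.8
tool_pos: [0.3466, 0.2616, 0.2004]
tool_rot: [0.127, 0.992, 0.0, 0.0]
wrist_force: [0.5, 0.9, 0.0]
gripper_width: 0.0241
grasp_force: 0.0
```

Run:
```python
from h import *
s=sensors.sense(); print(s["time_s"],s["tool_pos"],s["wrist_force"])
ims=[]
for n in("scene","side"):
    f=grab(n); print(n,measure(f,(.54,.21)))
    y,x=(200,275) if n=="scene" else (150,220)
    ims.append(cv2.resize(f["img"][y:y+70,x:x+80],None,fx=5,fy=5,interpolation=cv2.INTER_CUBIC))
save("c4.png",np.hstack(ims))
f=grab("wrist"); save("wrist4.png",f["img"]); np.savez("wrist4.npz",**f)
```

```text
7.8 [0.34661577 0.26155216 0.20039211] [0.49177972 0.91403329 0.01950984]
scene (231, (array([0.54589184, 0.2086374 ]), np.int64(19)), 626, (array([0.54531269, 0.21100111]), np.int64(31)))
side (263, (array([0.54741217, 0.20625159]), np.int64(21)), 387, (array([0.54550921, 0.20593521]), np.int64(23)))
```

View pics/c4.png

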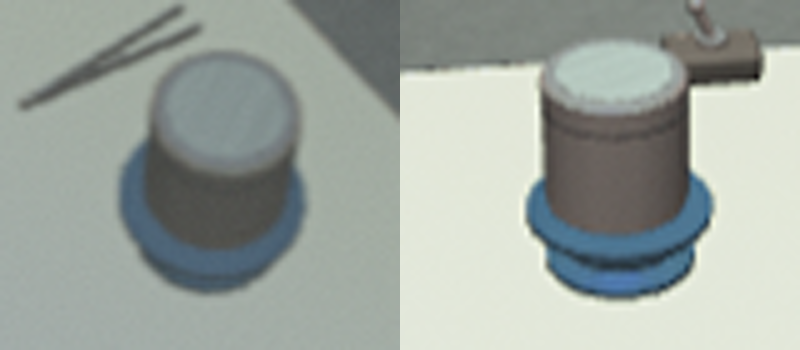

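View pics/wrist4.png

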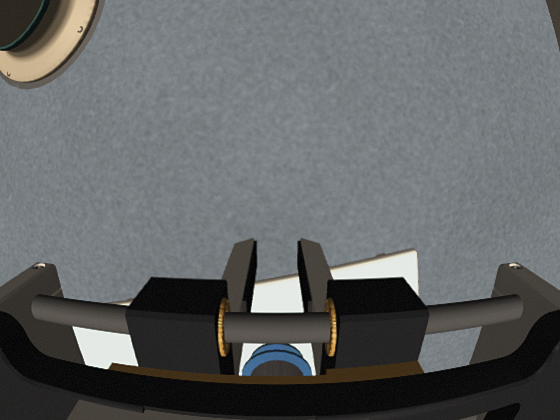

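Both views look close to even. In the wrist view the gripper covers the canister, so I'll move past it at height and look straight down with that camera.

Emit:
{"api": "carry_out", "payload": {
  "targets": [
    [24,[0,0,-50],0],
    [24,[-40,0,-80],0],
    [24,[-90,0,-80],0],
    [24,[-140,0,-80],0],
    [24,[-190,0,-80],0],
    [24,[-240,0,-80],0],
    [24,[-290,0,-80],0],
    [24,[-340,0,-80],0],
    [24,[-365,0,-80],0],
    [24,[-365,0,-80],0],
    [24,[-365,0,-80],0],
    [24,[-365,0,-80],0]
  ]
}}

```text
time_s: 9.45
tool_pos: [0.699, 0.1696, 0.281]
tool_rot: [0.127, 0.992, 0.0, -0.0]
wrist_force: [-0.0, 0.4, 0.2]
gripper_width: 0.0237
grasp_force: 0.0
```

```bash
cat > w.py <<'E'
from h import *
s=sensors.sense(); print(s["time_s"],s["tool_pos"])
f=grab("wrist"); np.savez("wrist5.npz",**f)
h,w=f["img"].shape[:2]; fl=h/2/np.tan(np.radians(f["vertical_fov"])/2)
a=np.array(f["attitude"],float); M=a if a.shape==(3,3) else R.from_quat(a).as_matrix(); e=np.array(f["eye"])
def proj(p):
    c=(p-e)@M; th=np.arctan2(np.hypot(c[:,0],c[:,1]),c[:,2]); k=fl*th/np.hypot(c[:,0],c[:,1])
    return np.c_[f["cx"]+k*c[:,0],f["cy"]+k*c[:,1]]
# rectify: orthographic view of plane z: sample image on world grid (1 px = 0.25 mm)
def ortho(z,c=(.545,.2085),half=.06,res=.00025):
    g=np.arange(-half,half,res); X,Y=np.meshgrid(c[0]+g,c[1]+g)
    m=proj(np.c_[X.ravel(),Y.ravel(),np.full(X.size,z)]).astype(np.float32).reshape(*X.shape,2)
    return cv2.remap(f["img"],m[...,0],m[...,1],cv2.INTER_CUBIC)
top,st=ortho(.156),ortho(.09)
print(e,proj(np.array([[.545,.2085,.09]])))
hsv=cv2.cvtColor(st,cv2.COLOR_RGB2HSV)
b=((hsv[...,0]>95)&(hsv[...,0]<125)&(hsv[...,1]>70)).astype(np.uint8)
cs=max(cv2.findContours(b,0,2)[0],key=cv2.contourArea)
c,r=cv2.minEnclosingCircle(cs); print("stand",np.array(c)*.25-60,r*.25)
save("w5.png",cv2.resize(np.hstack([top,st]),(800,400)))
E
python3 w.py
```

```text
9.45 [0.69902657 0.16963838 0.28101792]
[0.63006001 0.18739731 0.45983372] [[275.3939014   53.03541052]]
stand [3.07638931 0.13001251] 41.45530319213867
```

View pics/w5.png

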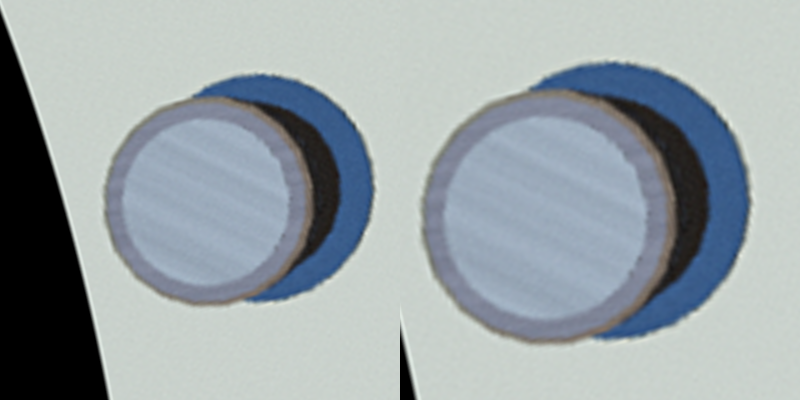

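The rectified overhead views put the canister top's centre at (208,201) in the left panel. The stand's centre is at (210,201) in the right panel, local to that panel. That's an offset of about 0.5–1 mm, with the canister upright, so I'm handing in.

```bash
python3 -c "
from station import order
print(order.close_job())"
```

```text
the job is handed in; nothing more can be done
None
```

The canister stands upright on its stand, within about 1 mm of centre by the last overhead view; the push line stayed clear of everything else, and the job is handed in.

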